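# Thread the guide rod through both bushings and hold the gauge at its mark

### The job

Take the longer of the two headed steel rods out of the rack and pass it from above through the upper and then the lower bushing of the bracket, until its tip presses the sprung gauge foot underneath down to the long middle mark, half of its travel; never push the foot onto its bottom stop. Finish like that, still gripping the rod by its head and holding the foot at the mark, rod straight through both bushings: do not let go. Leave the short rod in the rack and the other things where they are.

Things in the scene. Friction and masses are not known exactly. Their poses are not given: they have to be found in the camera images.
- guide_rod: Longer steel rod, 148 mm overall: round shank 14 mm diameter, 118 mm long, tip tapered to 9 mm over its last 3.5 mm; on top a round head 24 mm diameter, 30 mm tall. 0.12 to 0.23 kg. Origin at the centre of the tip, z axis along the shank to the head. Starts upright in one of the rack's two holes, tip 10 mm and head 128 to 158 mm above the bench.
- short_rod: Shorter rod, 100 mm overall: same 14 mm shank (70 mm long) and same 24 x 30 mm head. Origin at the centre of the tip, z axis towards the head. Starts upright in the other hole of the rack, top of its head 110 mm above the bench. Not wanted.
- rack: Grey plastic block, 60 x 130 mm, 40 mm tall, fixed to the bench. Origin at the centre of its underside, z up, y along its length. Two upright holes of 16 mm diameter, 30 mm deep, at y = -40 and +40 mm. Which rod stands in which hole varies.
- bracket: Bracket fixed to the bench: dark base plate (x -50 to 66, y -45 to 45 mm, 12 mm thick), aluminium column (x 41 to 63 mm, up to z = 128 mm) and two aluminium arms one above the other, each with an upright brass bushing on one vertical axis. Origin on that axis at the underside of the base, z up. Nothing on it is higher than 132 mm.
- upper_mouth (a point): Centre of the top of the upper bushing, 132 mm above the bench. The bushing is 20 mm long (down to 112 mm) with a 16 mm bore; its upper 7 mm widen to a mouth about 23 mm wide.
- lower_mouth (a point): Centre of the top of the lower bushing, 86 mm above the bench; same bushing, down to 66 mm.
- gauge_foot (a joint): How far the sprung gauge foot below the lower bushing is pressed down, in m: 0 free (up), 0.016 at its bottom stop, 0.008 at the long middle mark of the scale on the bracket's -x side. The spring takes about 3 N to start, 5.4 N at the mark, 8 N at the stop, and lifts the rod if it is let go.
- foot_top (a point): Centre of the top of the gauge foot, an 18 mm steel disc on the bushing axis: 56 mm above the bench when free, 48 mm at the mark, 40 mm at the stop.
- anvil_block: Aluminium block with a pocket, 46 x 66 x 30 mm, loose on the bench; origin at the centre of its underside. Leave it alone.
- tape_1: Large roll of tan tape lying flat, 98 mm wide, 25 mm tall, loose; origin at the centre of its underside. Leave it alone.
- tape_2: Small roll of black tape lying flat, 58 mm wide, 19 mm tall, loose; origin at the centre of its underside. Leave it alone.
Not all that is in view belongs to the job. Leave any green look-alike of the guide_rod alone.

How it is judged (in metres and radians):
On the way, in this order (a step that is already met when the one before it is completed fails the run):
1. the longer rod is lifted clear of the rack in the fingers (contact force between the fingers and guide_rod above 1 N and height (world z) of guide_rod above 0.045 m), for 0.1 s.
2. its tip has entered the upper bushing (contact force between the fingers and guide_rod above 1 N and horizontal distance between guide_rod and upper_mouth below 0.004 m and height (world z) of guide_rod between 0.04 and 0.125 m), for 0.05 s.
3. its tip has gone on into the lower bushing (contact force between the fingers and guide_rod above 1 N and horizontal distance between guide_rod and lower_mouth below 0.004 m and height (world z) of guide_rod between 0.036 and 0.078 m), for 0.05 s.
At the end, for the whole second after the job is handed in: The longer rod is still gripped by the fingers, spans both bushings (straight to within 0.06 rad of their axis), and its tip rests on the gauge foot, holding it pressed by 8 mm plus or minus 3 mm, at rest; the short rod is still in its hole (contact force between the fingers and guide_rod above 1 N and horizontal distance between guide_rod and foot_top below 0.005 m and distance between guide_rod and foot_top below 0.006 m and value of joint gauge_foot between 0.005 and 0.011 m and angle between the z axis of guide_rod and the z axis of bracket, either way round below 0.06 rad and linear speed of guide_rod below 0.01 m/s and height (world z) of short_rod above 0.001 m and distance of short_rod from where it was at the start of the episode below 0.02 m); the arm keeps its last pose, push and grip.
It fails at once if the gauge foot is driven onto its bottom stop (value of joint gauge_foot above 0.0155 m).
It fails at once if the short rod is pulled out or shifted (distance of short_rod from where it was at the start of the episode above 0.02 m).
It fails at once if a bystander is shifted by more than 30 mm (distance of any of anvil_block, tape_1, tape_2 from where it was at the start of the episode above 0.03 m).
It also fails if it takes over 51 s, if anything falls off the work surface, if the arm or the gripper's body presses on something with over 40 N, if the wrist force passes 120 N, or if a joint passes its speed limit or range.

### The arm

A 6-joint arm with a two-finger parallel gripper is mounted at the origin on a cart in front of the work surface, level with it; the furniture and walls round the work are solid. World frame = base frame: x ahead of the robot, y to its left, z up, the work surface at z = 0. Lengths are in mm, angles in rad, forces in N, time in s.
With the tool pointing down it reaches from about 300 to 775 mm from the base axis. Payload 14.6 kg.
Tool frame: the origin (TCP) lies between the finger pads; the fingertips stand 22 mm ahead of it and the grasp point (between the pads) lies 3 mm ahead of it (finger_overhang is the distance from the TCP to the fingertips, in mm); z points along the fingers, y is the direction in which the jaws open and shut (so a half turn about z gives the same grasp; the last joint's range is limited). The gripper opens to 94 mm and grips with 3 to 60 N. Pads are 16 mm wide; open, the fingers measure 119 mm over their backs; the gripper's body (75 mm by 177 mm) begins 78 mm behind the grasp point.
Start: joints at [-1.219, 0.3, 1.521, -0, 1.321, -0.067], TCP at [223.658, -502.461, 227.446] pointing down, gripper open.
Joint ranges: [-3.03, 3.03], [-0.79, 2.21], [0.23, 2.52], [-1.04, 4.18], [0, 3.07], [-2.55, 2.55]. Speed limits (rad/s): [2.22, 2.22, 2.57, 3.14, 3.14, 3.14].

### API

Orientations are given as [roll, pitch, yaw] about the fixed x, y, z axes, in that order (R = Rz(yaw) Ry(pitch) Rx(roll)).
In Python, from cell import * gives the robot as it stands.
- The arm moves only by the tool jog_arm, never from a script. Its argument "increments" is a list of rows, each a list of 7 numbers: the shift along the tool's x, y, z in cm, then the turn, a rotation vector about the tool's x, y, z in degrees, then the finger opening in cm, from 0 to 9.4. In form: [[x, y, z, wx, wy, wz, grip], ...]. A call has 1 to 20 rows; each row shifts and turns the commanded pose from where the row before left it, along the tool's axes as they then stand; what a row does not reach is not made up. A row lasts 1/8 s, in which the tool goes at most 62.5 mm and 10.7 degrees, less where a joint would pass 70% of its speed; a pose out of reach is approached as far as the arm can. A call is refused whole if a number of a shift passes 6.25 or a number of a turn 10.7, either way. A call with a gripper value outside its range is refused whole. The fingers move at their own pace and stop on an object; "squeeze" is the grip in N (left out, the last holds). Time passes only in rows, so rows that do not move let the fingers close. It gives the time, the measured TCP pose, the force and the opening at its end, in the units of the state.
- read_state(): the state, without advancing time (a new reading comes with each control period).
- camera(name): name is "scene" or "top"; returns a dict with "image" (384x512x3 uint8, red, green, blue), "K" (3x3 intrinsics, pixels), "k1" (the pictures are not rectified: a ray, as slopes to the right and down, at radius r is drawn at 1 + k1 r^2 times it, then the intrinsics apply), "rvec" (rotation vector, rad) and "tvec" (3), from world to camera coordinates, as OpenCV has them. Camera axes: x right, y down, z forward; pixel columns grow to the right and rows downward; lengths in mm; the calibration is good to about 2 mm. A picture is of the moment at which its call begins. There is no depth.
- sign_off(): hands the job in, once; it reports no verdict.
Trained networks look in a picture, given as the dict that the camera call returned (one of the last four; its "shot" number tells which), for a name from the list of things; names that differ only in an ending like _2 or _b are one class to them, and where a whole thing is asked for, a point or a joint stands for the part that bears it (a point fixed in the world has none). Each returns a list of dicts, best first, with "conf" (0 to 1); they miss things now and then, are a little off and sometimes report something else, mostly with a low value. They report only what shows in the picture. A call takes as long as a camera call. They do not tell look-alikes from the thing itself.
- recognise(picture, name): "centre" ([x, y, z] in mm, in the coordinates of the camera as it stood for that picture, good to about 4 mm: the middle of the surface that is visible of it).
- regions_of(picture, name): "mask" (384x512 bool, what is visible of it).
The state is a dict: "clock": time; "joints": joint angles; "qd": joint speeds; "effort": joint torques, N m; "eef_pos": TCP position; "eef_rot": TCP orientation; "wrist_force": force on the tool from outside, world axes, zero at the start; "moment": the same for the moment, N m; "finger_gap": finger opening in mm.
Only numpy, scipy, OpenCV 4.12 (cv2) and the standard library are available. Lean on these libraries where they do the work, as an engineer would, in place of code of your own. Each camera call takes 0.05 s, during which the arm holds its last target.

## Working session

There is one attempt and no reset: what is moved stays moved. The work goes in short steps, Python scripts to look and compute and a tool call to move; the robot and the scene stay as the last step left them, time stands still between calls to the robot, and variables do not carry over. Pictures are saved under pics/ and viewed, and the job is handed in when it is done.

Besides the shell and the picture viewer there is one more tool, called as name(argument=value, ...), one argument or row to a line, values as JSON. jog_arm: Moves the arm, as the interface text tells. Its arguments: {"type":"object","properties":{"increments":{"type":"array"},"squeeze":{"type":"number"}},"required":["increments"]}

```bash
mkdir -p pics; ls; python3 - <<'E'
from cell import *
import cv2,numpy as np,pickle
print(read_state())
for n in("scene","top"):
    c=camera(n); cv2.imwrite(f"pics/{n}0.png",cv2.resize(c["image"][:,:,::-1],(800,600),interpolation=cv2.INTER_CUBIC))
    pickle.dump(c,open(f"{n}0.pkl","wb"))
    R=cv2.Rodrigues(np.array(c["rvec"],float))[0];t=np.array(c["tvec"],float).ravel()
    print(n,c["K"],c["k1"],"campos",-R.T@t)
    for o in("guide_rod","short_rod","rack","bracket","gauge_foot","upper_mouth","anvil_block","tape_1"):
        for d in recognise(c,o)[:3]:
            print(o,round(d["conf"],2),(R.T@(np.array(d["centre"])-t)).round(1))
E
```

```text
pics
{'clock': 0.0, 'joints': array([-1.21863189e+00,  3.00470229e-01,  1.52153626e+00,  1.60405574e-05,
        1.32069049e+00, -6.65868879e-02]), 'qd': array([-9.86125516e-04,  5.61063448e-04, -2.15943467e-03, -1.21064236e-03,
        1.52241172e-05, -8.65726895e-04]), 'effort': array([-1.19577420e-03, -5.31810594e+01, -3.52735627e+01,  7.07741152e-02,
        2.43823574e-02, -9.77616469e-05]), 'eef_pos': array([ 223.57333864, -502.27088756,  226.90575194]), 'eef_rot': array([-3.14049181e+00, -8.89817914e-05,  4.18747298e-01]), 'wrist_force': array([ 0.65656327,  0.63246831, -0.11065474]), 'moment': array([-0.04799805, -0.00722929, -0.00493976]), 'finger_gap': 94.04295434152513}
scene [[437.03703798   0.         248.96750404]
 [  0.         437.03703798 194.73557533]
 [  0.           0.           1.        ]] -0.007890207331971998 campos [ 83.53783067 745.15355467 634.20043579]
guide_rod 0.82 [603.  146.8 100.5]
guide_rod 0.71 [526.8 175.4 119.6]
short_rod 0.74 [526.5  95.8  93.5]
rack 0.67 [512.  149.   41.5]
bracket 0.94 [ 568.8 -168.2   62.7]
gauge_foot 0.37 [ 571.3 -169.1   63.5]
upper_mouth 0.66 [ 567.5 -169.4   62. ]
anvil_block 0.94 [375.4  -7.8  26.2]
tape_1 0.63 [743.9  64.6  20.5]
tape_1 0.47 [ 593.  -367.2   13.5]
top [[368.48518185   0.         250.35383646]
 [  0.         368.48518185 188.92507047]
 [  0.           0.           1.        ]] -0.02570543244792332 campos [456.96004843 -87.60244632 975.23337537]
guide_rod 0.61 [ 565.2 -175.2  117.5]
guide_rod 0.57 [525.3 162.5 154.2]
guide_rod 0.57 [602.1 136.6 142.4]
short_rod 0.6 [527.5  87.4 110.7]
rack 0.72 [523.5 127.7  42.4]
bracket 0.57 [ 568.2 -176.6  114.9]
upper_mouth 0.8 [ 564.1 -176.5  116.7]
anvil_block 0.84 [380.8 -19.8  23.8]
tape_1 0.8 [740.1  51.6  29. ]
tape_1 0.79 [ 592.6 -373.5   22.4]
```

View pics/scene0.png

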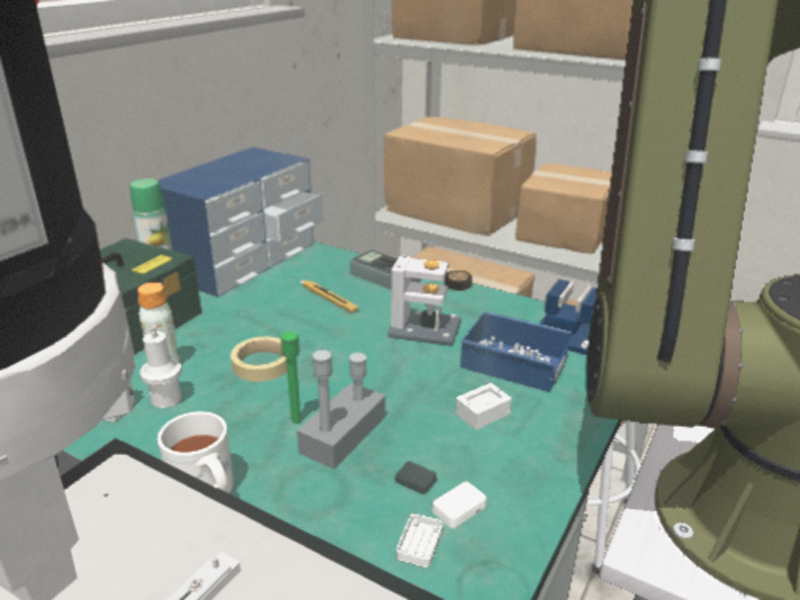

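View pics/top0.png

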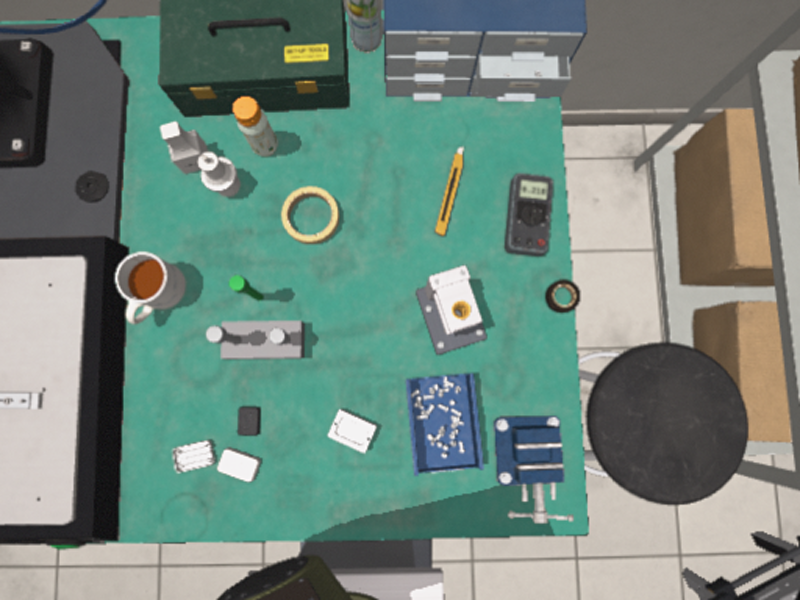

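The long rod is the left grey one in the scene view, head at (322,365). The short rod is at (358,363), and the green look-alike is at (290,340). In the top view the upper bushing is at (461,310). Next I refine the positions.

```bash
cat > h.py <<'E'
import cv2,numpy as np,pickle
def RT(c): return cv2.Rodrigues(np.array(c["rvec"],float))[0],np.array(c["tvec"],float).ravel()
def proj(c,P):
    R,t=RT(c);P=np.atleast_2d(P)
    return cv2.projectPoints(P.astype(float),R,t,c["K"],np.array([c["k1"],0,0,0]))[0].reshape(-1,2)
def ray(c,uv):
    R,t=RT(c)
    n=cv2.undistortPoints(np.array([[uv]],float),c["K"],np.array([c["k1"],0,0,0])).ravel()
    return -R.T@t, R.T@np.array([n[0],n[1],1])
def onz(c,uv,z):
    o,d=ray(c,uv); return o+d*(z-o[2])/d[2]
def crop(c,u,v,w,h,s,fn,draw=()):
    im=c["image"][:,:,::-1].copy()
    im=cv2.resize(im[v:v+h,u:u+w],None,fx=s,fy=s,interpolation=cv2.INTER_CUBIC)
    for pts,col in draw:
        q=((np.array(pts)+.5-[u,v])*s-.5); cv2.polylines(im,[np.round(q).astype(int)],False,col,1)
    cv2.imwrite(fn,im)
def circ(x,y,z,r):
    a=np.linspace(0,2*np.pi,40); return np.c_[x+r*np.cos(a),y+r*np.sin(a),0*a+z]
E
python3 - <<'E'
from h import *
s=pickle.load(open("scene0.pkl","rb"));t=pickle.load(open("top0.pkl","rb"))
R=(0,0,255);B=(255,0,0)
def dr(c):
    o=[]
    for x,y,zs,r in((525,165,(158,128),12),(526,88,(110,80),12),(566,-175,(132,86),11.5),(566,-175,(56,),9)):
        for z in zs:o.append((proj(c,circ(x,y,z,r)),R))
    return o
crop(t,120,160,200,80,4,"pics/a1.png",dr(t)); crop(t,255,155,70,75,8,"pics/a2.png",dr(t))
crop(s,170,210,100,100,6,"pics/a3.png",dr(s)); crop(s,240,155,60,70,8,"pics/a4.png",dr(s))
E
```

```text
(no output)
```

View pics/a1.png

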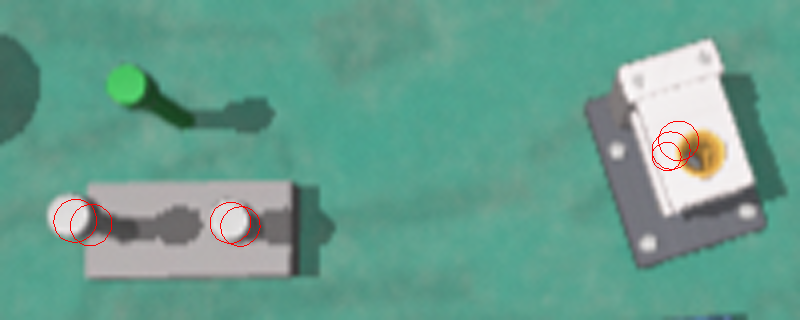

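View pics/a2.png

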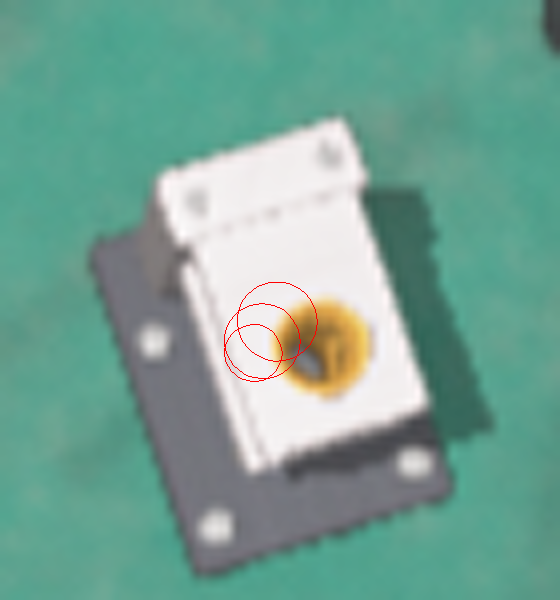

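View pics/a3.png

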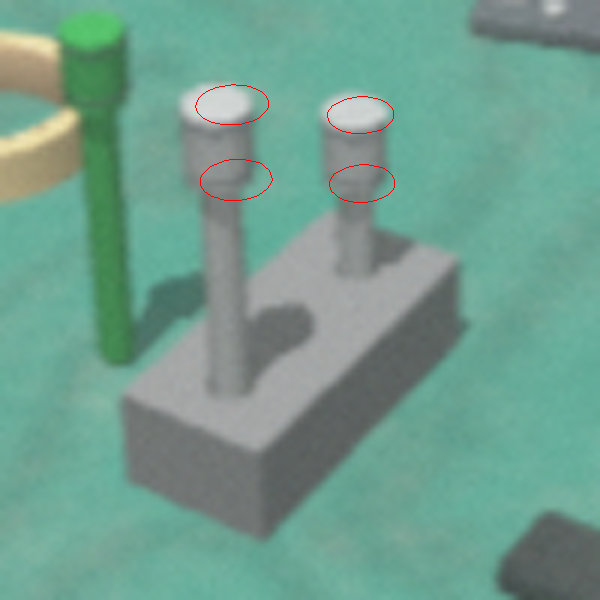

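View pics/a4.png

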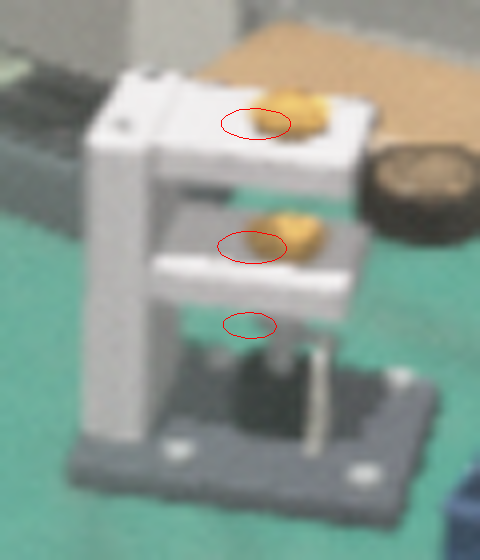

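```bash
python3 - <<'E'
from h import *
s=pickle.load(open("scene0.pkl","rb"));t=pickle.load(open("top0.pkl","rb"))
f=lambda u,v,s,x,y:((x+.5)/s-.5+u,(y+.5)/s-.5+v)
print("long top",onz(t,f(120,160,4,70,217),158),onz(s,f(170,210,6,218,104),158))
print("short",onz(t,f(120,160,4,230,221),110),onz(s,f(170,210,6,354,111),110))
print("bush",onz(t,f(255,155,8,322,348),132),onz(s,f(240,155,8,291,115),132))
print("low",onz(s,f(240,155,8,286,237),86))
E=0
R=(0,0,255)
def dr(c):
    o=[]
    for x,y,zs,r in((526,169,(158,128),12),(526,90,(110,80),12),(567,-184,(132,86),11.5),(567,-184,(56,),9)):
        for z in zs:o.append((proj(c,circ(x,y,z,r)),R))
    return o
A=lambda fn:cv2.imread(fn)
crop(t,120,180,80,60,5,"pics/1.png",dr(t)); crop(t,265,165,60,60,5,"pics/2.png",dr(t))
crop(s,190,210,80,60,5,"pics/3.png",dr(s)); crop(s,250,155,60,60,5,"pics/4.png",dr(s))
cv2.imwrite("pics/b.png",np.vstack([np.hstack([A("pics/1.png"),A("pics/2.png")]),np.hstack([A("pics/3.png"),A("pics/4.png")])]))
E
```

```text
long top [526.95359    167.72374215 158.        ] [528.98423206 167.257043   158.        ]
short [526.72904809  87.98201462 110.        ] [529.13298978  87.26186142 110.        ]
bush [ 557.8639992  -187.70787723  132.        ] [ 558.99972599 -186.69882802  132.        ]
low [ 559.56672971 -187.33864494   86.        ]
```

View pics/b.png

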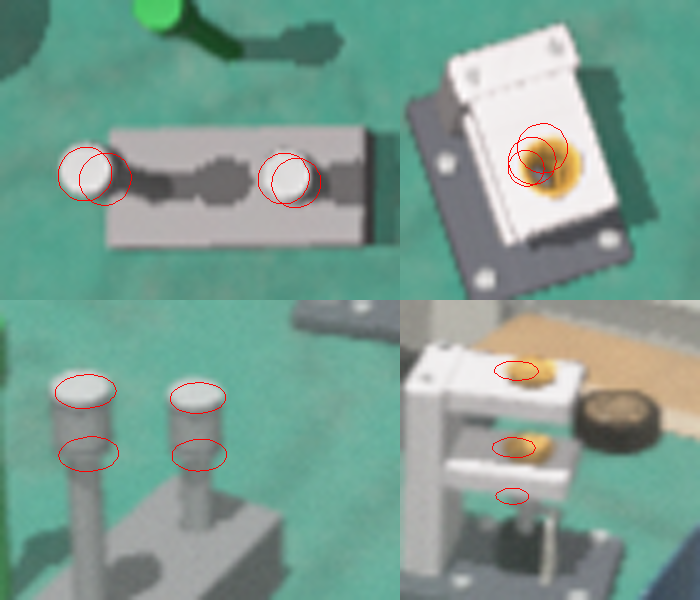

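jog_arm(
  increments=[
    [2.75,-2.44,0,0,0,0,6],
    [2.75,-2.44,0,0,0,0,6],
    [2.75,-2.44,0,0,0,0,6],
    [2.75,-2.44,0,0,0,0,6],
    [2.75,-2.44,0,0,0,0,6],
    [2.75,-2.44,0,0,0,0,6],
    [2.75,-2.44,0,0,0,0,6],
    [2.75,-2.44,0,0,0,0,6],
    [2.75,-2.44,0,0,0,0,6],
    [2.75,-2.44,0,0,0,0,6],
    [2.75,-2.44,0,0,0,0,6],
    [2.75,-2.44,0,0,0,0,6],
    [2.75,-2.44,0,0,0,0,6],
    [2.75,-2.44,0,0,0,0,6],
    [2.75,-2.44,0,0,0,0,6],
    [2.75,-2.44,0,0,0,0,6],
    [2.75,-2.44,0,0,0,0,6],
    [2.75,-2.44,0,0,0,0,6],
    [2.75,-2.44,0,0,0,0,6],
    [2.75,-2.44,0,0,0,0,6],
  ],
)

```text
clock: 3.4
eef_pos: [528.1, 168.2, 227.5]
eef_rot: [3.142, -0.0, 0.419]
wrist_force: [0.7, -0.0, 0.6]
finger_gap: 60.1
```

```bash
python3 - <<'E'
from cell import *
from h import *
print(read_state()["eef_pos"],read_state()["joints"])
for n in("scene","top"):
    c=camera(n); crop(c,100,100,300,225,2.6,f"pics/{n}1.png")
E
```

```text
[528.06938119 168.23047241 227.47516002] [2.42321346e-01 3.09232863e-01 1.50879509e+00 6.39570827e-06
 1.32344753e+00 1.39426133e+00]
```

View pics/scene1.png

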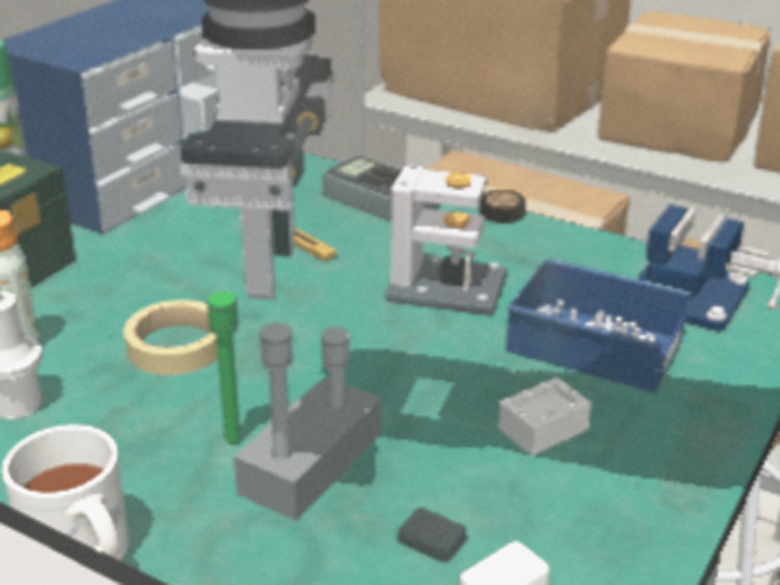

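View pics/top1.png

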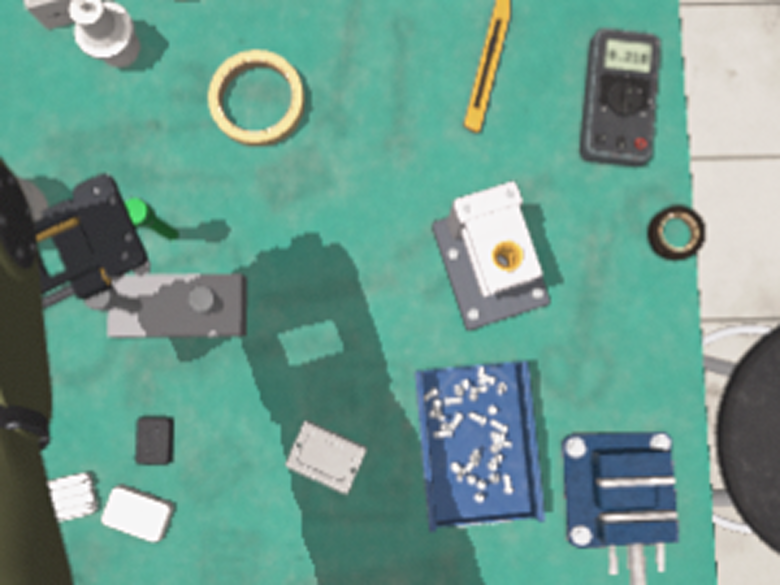

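```bash
python3 - <<'E'
from h import *
s=pickle.load(open("scene0.pkl","rb"))
p=np.array([528.07,168.23,205]);j=np.array([.4067,-.9135,0])
for q in(p,p+37*j,p-37*j):print((proj(s,q)-[100,100])*2.6)
E
```

```text
[[272.71536651 277.72599513]]
[[282.80309151 253.34910825]]
[[261.82852486 304.03628417]]
```

jog_arm(
  increments=[
    [-0.08,0.03,1.0,0,0,0,6],
    [0,0,1.0,0,0,0,6],
    [0,0,1.0,0,0,0,6],
    [0,0,1.0,0,0,0,6],
    [0,0,1.0,0,0,0,6],
    [0,0,1.0,0,0,0,6],
    [0,0,1.0,0,0,0,6],
    [0,0,1.0,0,0,0,6],
    [0,0,0.15,0,0,0,6],
    [0,0,0,0,0,0,6],
  ],
  squeeze=10,
)

```text
clock: 4.75
eef_pos: [527.2, 166.5, 146.0]
eef_rot: [3.142, -0.0, 0.419]
wrist_force: [0.8, -0.4, 0.4]
finger_gap: 59.6
```

jog_arm(
  increments=[
    [0,0,0,0,0,0,3.5],
    [0,0,0,0,0,0,3.0],
    [0,0,0,0,0,0,2.5],
    [0,0,0,0,0,0,2.2],
    [0,0,0,0,0,0,2],
    [0,0,0,0,0,0,2],
  ],
  squeeze=8,
)

```text
clock: 5.5
eef_pos: [527.1, 166.5, 146.0]
eef_rot: [-3.142, -0.0, 0.419]
wrist_force: [-1.0, 1.0, 0.7]
finger_gap: 23.9
```

```bash
python3 - <<'E'
from cell import *
from h import *
s=read_state();print({k:np.round(s[k],3) for k in("clock","eef_pos","eef_rot","wrist_force","moment","finger_gap")})
c=camera("scene"); pickle.dump(c,open("s2.pkl","wb")); crop(c,150,150,150,150,4,f"pics/s2.png",[(proj(c,circ(527.5,167.6,z,12)),(0,0,255)) for z in(158,128)])
E
```

```text
{'clock': np.float64(5.5), 'eef_pos': array([527.05 , 166.501, 145.986]), 'eef_rot': array([-3.142, -0.   ,  0.419]), 'wrist_force': array([-0.995,  1.028,  0.719]), 'moment': array([ 0.175,  0.134, -0.031]), 'finger_gap': np.float64(23.871)}
```

View pics/s2.png

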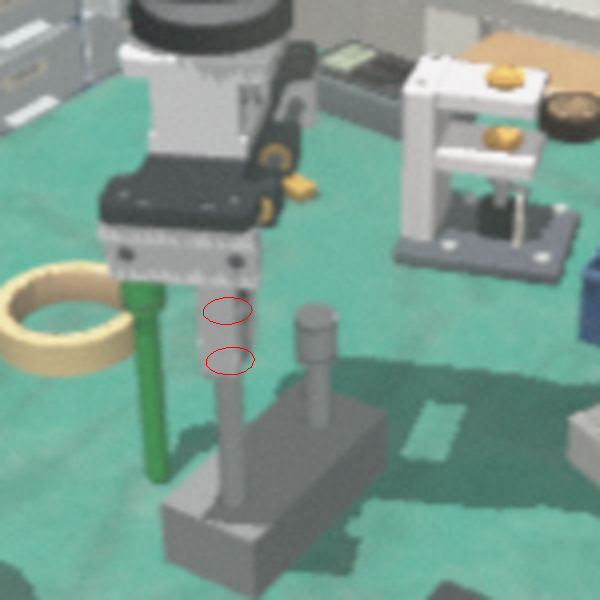

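jog_arm(
  increments=[
    [0,0,0,0,0,0,1.8],
    [0,0,0,0,0,0,1.8],
    [0,0,-0.5,0,0,0,1.8],
    [0,0,-1,0,0,0,1.8],
    [0,0,-1,0,0,0,1.8],
    [0,0,-1,0,0,0,1.8],
    [0,0,-1,0,0,0,1.8],
    [0,0,-1,0,0,0,1.8],
    [0,0,-1,0,0,0,1.8],
    [0,0,-1,0,0,0,1.8],
    [0,0,-1,0,0,0,1.8],
    [0,0,-1,0,0,0,1.8],
    [0,0,-1,0,0,0,1.8],
    [0,0,-1,0,0,0,1.8],
    [0,0,-1,0,0,0,1.8],
    [0,0,-1,0,0,0,1.8],
    [0,0,-1,0,0,0,1.8],
    [0,0,-0.5,0,0,0,1.8],
    [0,0,0,0,0,0,1.8],
  ],
  squeeze=30,
)

```text
clock: 7.92
eef_pos: [527.1, 166.5, 296.2]
eef_rot: [3.142, -0.0, 0.419]
wrist_force: [-0.3, 0.5, -2.0]
finger_gap: 23.3
```

jog_arm(
  increments=[
    [-0.4,1.2,0,0,0,0,1.8],
    [-0.83,2.41,0,0,0,0,1.8],
    [-0.83,2.41,0,0,0,0,1.8],
    [-0.83,2.41,0,0,0,0,1.8],
    [-0.83,2.41,0,0,0,0,1.8],
    [-0.83,2.41,0,0,0,0,1.8],
    [-0.83,2.41,0,0,0,0,1.8],
    [-0.83,2.41,0,0,0,0,1.8],
    [-0.83,2.41,0,0,0,0,1.8],
    [-0.83,2.41,0,0,0,0,1.8],
    [-0.83,2.41,0,0,0,0,1.8],
    [-0.83,2.41,0,0,0,0,1.8],
    [-0.83,2.41,0,0,0,0,1.8],
    [-0.83,2.41,0,0,0,0,1.8],
    [-0.4,1.2,0,0,0,0,1.8],
    [0,0,0,0,0,0,1.8],
    [0,0,0,0,0,0,1.8],
  ],
)

```text
clock: 10.05
eef_pos: [558.3, -188.2, 295.9]
eef_rot: [-3.141, -0.0, 0.419]
wrist_force: [0.2, 0.5, -1.9]
finger_gap: 23.2
```

```bash
python3 - <<'E'
from cell import *
from h import *
s=read_state();print({k:np.round(s[k],3) for k in("clock","eef_pos","eef_rot","wrist_force","moment","finger_gap")})
for n in("scene","top"):
  c=camera(n); pickle.dump(c,open(n+"3.pkl","wb"))
  u,v=(220,60) if n=="scene" else (230,130)
  crop(c,u,v,120,150,4,f"pics/{n}3.png",[(proj(c,circ(*s["eef_pos"][:2],z,r)),(0,0,255)) for z,r in((160,4.5),(278,7),(132,11.5))])
E
```

```text
{'clock': np.float64(10.05), 'eef_pos': array([ 558.302, -188.233,  295.939]), 'eef_rot': array([-3.141, -0.   ,  0.419]), 'wrist_force': array([ 0.195,  0.492, -1.86 ]), 'moment': array([ 0.049,  0.04 , -0.011]), 'finger_gap': np.float64(23.2)}
```

View pics/scene3.png

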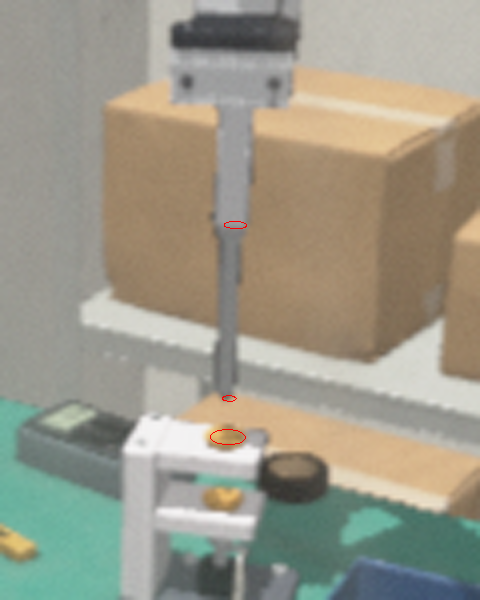

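View pics/top3.png

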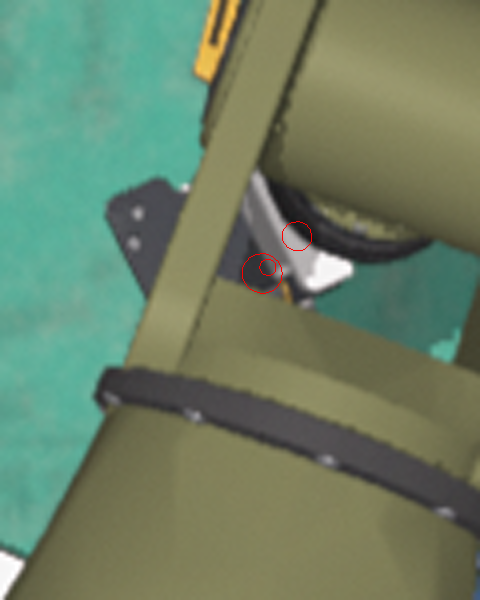

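```bash
python3 - <<'E'
from h import *
c=pickle.load(open("scene3.pkl","rb"))
g=c["image"].astype(int).sum(2)//3
for v in range(110,160,3): print(v,g[v,268:288])
print()
for v in range(160,174): print(v,c["image"][v,266:288].astype(int)[:,0]-c["image"][v,266:288].astype(int)[:,2])
for z in (160,180,200,220,240,260):print(z,proj(c,[558.3,-188.2,z]))
crop(c,255,140,50,50,12,"pics/z3.png")
crop(c,255,60,50,60,10,"pics/z4.png")
E
```

```text
110 [131 131 130 132 129 128 140 156 157 158 155 156 155 143 131 132 128 130
 130 131]
113 [129 129 131 130 115 113 142 155 158 156 155 157 155 138 129 128 130 131
 131 132]
116 [132 128 133 134 131 121 126 139 142 144 144 146 144 136 128 128 129 129
 132 133]
119 [133 133 133 135 129 122 107 112 123 125 124 126 128 132 134 131 133 131
 131 131]
122 [132 133 133 133 133 132 114 107 119 127 124 114 121 129 134 133 133 135
 134 136]
125 [137 134 136 137 135 133 116 108 123 127 125 113 117 131 134 134 133 134
 137 137]
128 [134 133 130 134 133 130 124 117 127 126 126 109 116 131 133 132 131 134
 138 139]
131 [131 129 131 133 131 128 121 118 124 126 126 122 125 133 133 130 133 133
 133 134]
134 [129 132 129 130 131 130 123 121 125 124 126 130 130 128 129 131 134 133
 134 131]
137 [125 124 129 126 128 125 120 120 127 128 127 129 128 130 129 130 132 134
 133 132]
140 [148 136 128 126 123 122 118 121 126 126 126 125 125 126 126 128 130 130
 129 127]
143 [210 211 211 209 210 200 163 130 126 126 128 135 144 136 131 126 126 127
 127 125]
146 [207 207 207 209 204 161 113 122 128 131 125 173 209
[... 983 characters left out ...]
[  1   1   1   1  14  63 103 117 116 112  96  90  86  80  71  40  10   6
   6   8  23  57]
169 [  1   1   1   2  13  64 105 114 114  99  89  86  85  80  71  36   9   2
   4   4  11  53]
170 [  1   1   1   2   4  28  75 105 109 106  99  97 100  98  67  21   6   3
   4   6  12  55]
171 [ 1  1  1  2  2  8 34 58 72 78 77 76 72 59 29  5  3  5  4  6 32 59]
172 [ 1  2  2  1  2  2  5 10 28 35 36 35 27 10  4  1  2  2  2 10 36 46]
173 [ 2  2  2  2  1  2  2  3  4  5  5  4  3  1  1  2  1  1  3  8 32 40]
160 [[276.78825457 159.12656485]]
180 [[277.04405112 152.08503209]]
200 [[277.30414088 144.92224051]]
220 [[277.56862932 137.63512449]]
240 [[277.83762527 130.22051766]]
260 [[278.11124103 122.67514892]]
```

View pics/z3.png

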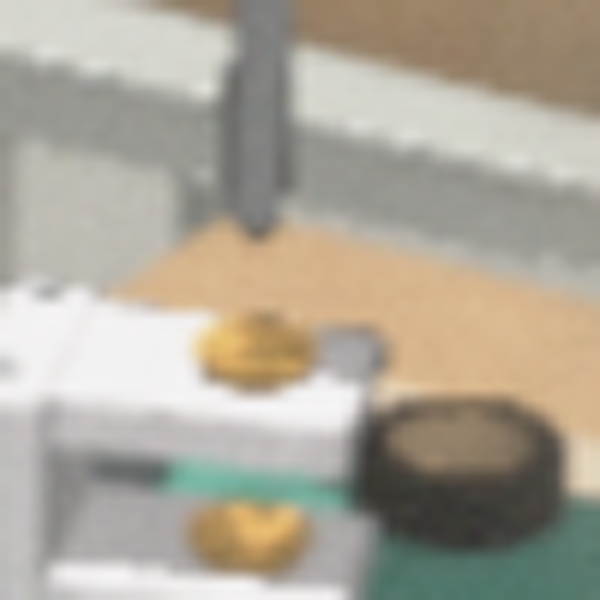

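View pics/z4.png

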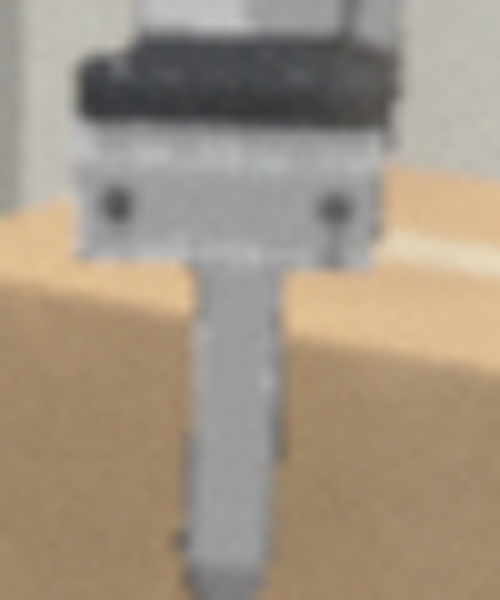

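Rod and bushing compare well in the same picture: the tip is at about (276,159.5) and the mouth centre at about (275.9,168.8). The rod needs to go about 0.7 mm along tool −x. I'll correct that and descend to the mouth.

jog_arm(
  increments=[
    [-0.07,0,0.5,0,0,0,1.8],
    [0,0,0.5,0,0,0,1.8],
    [0,0,0.5,0,0,0,1.8],
    [0,0,0.5,0,0,0,1.8],
    [0,0,0.5,0,0,0,1.8],
    [0,0,0.3,0,0,0,1.8],
    [0,0,0.2,0,0,0,1.8],
    [0,0,0,0,0,0,1.8],
  ],
)

```text
clock: 11.15
eef_pos: [557.7, -189.1, 265.9]
eef_rot: [-3.142, -0.0, 0.419]
wrist_force: [-0.5, -0.2, -2.0]
finger_gap: 23.3
```

```bash
cat > look.py <<'E'
import sys
from cell import *
from h import *
s=read_state();print({k:np.round(s[k],3) for k in("clock","eef_pos","eef_rot","wrist_force","moment","finger_gap")})
c=camera("scene"); pickle.dump(c,open("s.pkl","wb"))
crop(c,245,110,60,100,6,sys.argv[1])
E
python3 look.py pics/c1.png
```

```text
{'clock': np.float64(11.15), 'eef_pos': array([ 557.71 , -189.142,  265.93 ]), 'eef_rot': array([-3.142, -0.   ,  0.419]), 'wrist_force': array([-0.485, -0.201, -1.982]), 'moment': array([-0.031,  0.025,  0.039]), 'finger_gap': np.float64(23.274)}
```

View pics/c1.png

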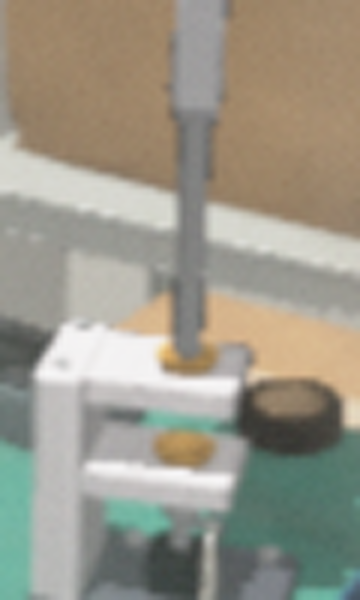

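jog_arm(
  increments=[
    [0,0,0.2,0,0,0,1.8],
    [0,0,0.2,0,0,0,1.8],
    [0,0,0.2,0,0,0,1.8],
    [0,0,0,0,0,0,1.8],
  ],
)

```text
clock: 11.7
eef_pos: [557.7, -189.1, 259.8]
eef_rot: [-3.141, 0.0, 0.419]
wrist_force: [0.4, -0.7, -1.8]
finger_gap: 23.3
```

jog_arm(
  increments=[
    [0,0,0.2,0,0,0,1.8],
    [0,0,0.2,0,0,0,1.8],
    [0,0,0,0,0,0,1.8],
  ],
)

```text
clock: 12.08
eef_pos: [557.6, -189.1, 255.7]
eef_rot: [-3.141, 0.0, 0.419]
wrist_force: [-0.6, -0.5, -2.3]
finger_gap: 23.2
```

jog_arm(
  increments=[
    [0,0,0.3,0,0,0,1.8],
    [0,0,0.3,0,0,0,1.8],
    [0,0,0.3,0,0,0,1.8],
    [0,0,0.3,0,0,0,1.8],
    [0,0,0,0,0,0,1.8],
  ],
)

```text
clock: 12.7
eef_pos: [557.6, -189.1, 243.6]
eef_rot: [-3.141, 0.0, 0.419]
wrist_force: [-0.0, 0.4, -1.1]
finger_gap: 23.2
```

jog_arm(
  increments=[
    [0,0,0.3,0,0,0,1.8],
    [0,0,0.3,0,0,0,1.8],
    [0,0,0.3,0,0,0,1.8],
    [0,0,0.3,0,0,0,1.8],
    [0,0,0.3,0,0,0,1.8],
    [0,0,0,0,0,0,1.8],
  ],
)

```text
clock: 13.45
eef_pos: [557.6, -189.1, 228.7]
eef_rot: [-3.141, 0.0, 0.419]
wrist_force: [-0.1, 0.1, -2.1]
finger_gap: 23.5
```

```bash
python3 look.py pics/c2.png
```

```text
{'clock': np.float64(13.45), 'eef_pos': array([ 557.637, -189.119,  228.678]), 'eef_rot': array([-3.141,  0.   ,  0.419]), 'wrist_force': array([-0.085,  0.063, -2.051]), 'moment': array([ 0.026, -0.035, -0.052]), 'finger_gap': np.float64(23.451)}
```

View pics/c2.png

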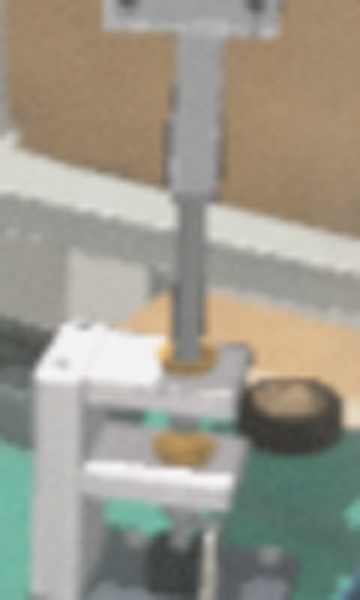

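The rod is through the upper bushing and centred, and the wrist reads no side force. Next I go into the lower bushing.

jog_arm(
  increments=[
    [0,0,0.2,0,0,0,1.8],
    [0,0,0.2,0,0,0,1.8],
    [0,0,0.2,0,0,0,1.8],
    [0,0,0.2,0,0,0,1.8],
    [0,0,0.2,0,0,0,1.8],
    [0,0,0.2,0,0,0,1.8],
    [0,0,0,0,0,0,1.8],
  ],
)

```text
clock: 14.38
eef_pos: [557.7, -189.1, 216.8]
eef_rot: [-3.141, 0.0, 0.419]
wrist_force: [0.5, 0.7, -0.5]
finger_gap: 23.5
```

jog_arm(
  increments=[
    [0,0,0.2,0,0,0,1.8],
    [0,0,0.2,0,0,0,1.8],
    [0,0,0.2,0,0,0,1.8],
    [0,0,0,0,0,0,1.8],
  ],
)

```text
clock: 14.88
eef_pos: [557.6, -189.1, 210.7]
eef_rot: [-3.141, 0.0, 0.419]
wrist_force: [-0.2, 0.0, -1.8]
finger_gap: 23.1
```

jog_arm(
  increments=[
    [0,0,0.2,0,0,0,1.8],
    [0,0,0.2,0,0,0,1.8],
    [0,0,0.2,0,0,0,1.8],
    [0,0,0.2,0,0,0,1.8],
    [0,0,0.2,0,0,0,1.8],
    [0,0,0.2,0,0,0,1.8],
    [0,0,0.2,0,0,0,1.8],
    [0,0,0,0,0,0,1.8],
    [0,0,0,0,0,0,1.8],
  ],
)

```text
clock: 16.0
eef_pos: [557.7, -189.1, 197.0]
eef_rot: [3.142, -0.0, 0.419]
wrist_force: [-0.1, -0.5, -2.1]
finger_gap: 23.8
```

```bash
python3 look.py pics/c3.png
```

```text
{'clock': np.float64(16.0), 'eef_pos': array([ 557.741, -189.14 ,  197.003]), 'eef_rot': array([ 3.142, -0.   ,  0.419]), 'wrist_force': array([-0.076, -0.514, -2.106]), 'moment': array([0.001, 0.014, 0.025]), 'finger_gap': np.float64(23.772)}
```

View pics/c3.png

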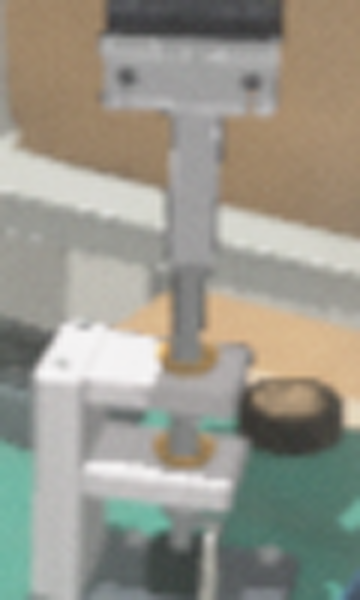

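jog_arm(
  increments=[
    [0,0,0.1,0,0,0,1.8],
    [0,0,0.1,0,0,0,1.8],
    [0,0,0.1,0,0,0,1.8],
    [0,0,0,0,0,0,1.8],
  ],
)

```text
clock: 16.55
eef_pos: [557.7, -189.1, 193.8]
eef_rot: [-3.141, 0.0, 0.419]
wrist_force: [0.4, -0.0, -1.9]
finger_gap: 23.6
```

jog_arm(
  increments=[
    [0,0,0.1,0,0,0,1.8],
    [0,0,0,0,0,0,1.8],
  ],
)

```text
clock: 16.8
eef_pos: [557.7, -189.1, 192.9]
eef_rot: [-3.142, 0.0, 0.419]
wrist_force: [-0.8, 0.4, -1.6]
finger_gap: 23.5
```

jog_arm(
  increments=[
    [0,0,0.1,0,0,0,1.8],
    [0,0,0,0,0,0,1.8],
  ],
)

```text
clock: 17.05
eef_pos: [557.7, -189.2, 192.1]
eef_rot: [3.141, -0.0, 0.419]
wrist_force: [-0.3, 0.5, -1.0]
finger_gap: 23.4
```

jog_arm(
  increments=[
    [0,0,0.1,0,0,0,1.8],
    [0,0,0,0,0,0,1.8],
  ],
)

```text
clock: 17.3
eef_pos: [557.8, -189.1, 191.1]
eef_rot: [3.141, -0.0, 0.419]
wrist_force: [0.7, 0.3, 0.6]
finger_gap: 23.4
```

jog_arm(
  increments=[
    [0,0,0.1,0,0,0,1.8],
    [0,0,0,0,0,0,1.8],
  ],
)

```text
clock: 17.55
eef_pos: [557.8, -189.2, 190.0]
eef_rot: [3.141, -0.0, 0.419]
wrist_force: [0.3, 0.3, 1.6]
finger_gap: 23.6
```

jog_arm(
  increments=[
    [0,0,0.1,0,0,0,1.8],
    [0,0,0.1,0,0,0,1.8],
    [0,0,0.1,0,0,0,1.8],
    [0,0,0,0,0,0,1.8],
    [0,0,0,0,0,0,1.8],
  ],
)

```text
clock: 18.18
eef_pos: [557.7, -189.1, 187.0]
eef_rot: [3.142, -0.0, 0.419]
wrist_force: [0.2, 0.6, 2.8]
finger_gap: 23.1
```

jog_arm(
  increments=[
    [0,0,0.1,0,0,0,1.8],
    [0,0,0.1,0,0,0,1.8],
    [0,0,0.1,0,0,0,1.8],
    [0,0,0,0,0,0,1.8],
    [0,0,0,0,0,0,1.8],
  ],
)

```text
clock: 18.8
eef_pos: [557.7, -189.2, 184.0]
eef_rot: [3.142, -0.0, 0.419]
wrist_force: [-0.2, -0.7, 3.9]
finger_gap: 23.2
```

```bash
python3 - <<'E'
from cell import *
from h import *
F=[]
for i in range(12):
    c=camera("scene");s=read_state();F.append(np.r_[s["wrist_force"],s["eef_pos"]])
print(s["clock"],s["finger_gap"],np.mean(F,0).round(2),np.std(F,0).round(2))
crop(c,250,150,60,70,8,"pics/d.png")
s0=pickle.load(open("scene0.pkl","rb"));crop(s0,250,150,60,70,8,"pics/d0.png")
cv2.imwrite("pics/dd.png",cv2.resize(np.hstack([cv2.imread("pics/d0.png"),cv2.imread("pics/d.png")]),(796,464)))
E
```

```text
19.4 23.462203245322062 [ 2.1000e-01 -1.1000e-01  3.2900e+00  5.5772e+02 -1.8915e+02  1.8398e+02] [0.56 0.5  0.37 0.01 0.01 0.02]
```

View pics/dd.png

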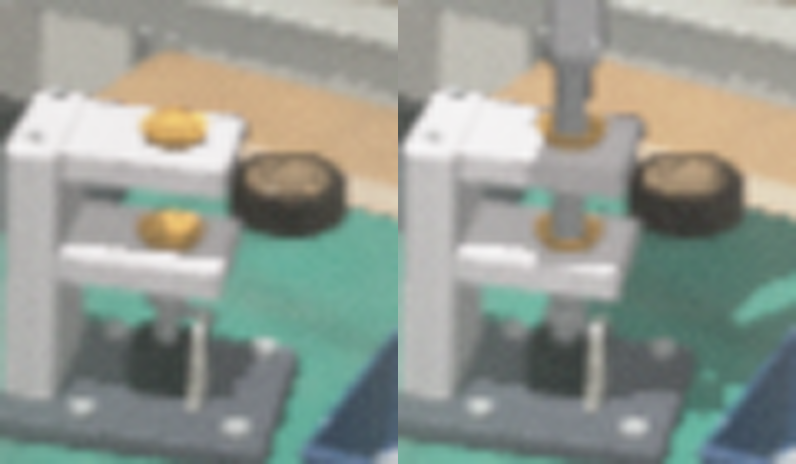

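Mean wrist Fz is +3.29 N. That agrees with 5.4 N of spring less about 2 N of rod weight, and TCP z is 184.0 as predicted for the mark. I'm handing in.

```bash
python3 -c "
from cell import *
print(sign_off())"
```

```text
the job is handed in; nothing more can be done
None
```

I lifted the longer rod out of the rack by its head and passed it through the upper and lower bushings. I handed in at about 19.4 s with the rod still gripped and the gauge foot held at about the middle mark.

**Foot depth:** The tip touched the foot at TCP z of about 192 mm, as predicted. I held it at z = 184.0 mm, about 8 mm of travel. The mean wrist force over the last 12 readings was +3.3 N. That fits 5.4 N of spring less about 2 N of rod weight.

**Alignment:** The wrist force averaged no more than 0.2 N sideways. The last picture shows the rod straight through both bushings. The finger opening was about 23.5 mm on the 24 mm head, so the rod was still gripped.

**Limits and disagreements:**
- The foot depth comes from force and height. The scale marks were too small to read in the picture.
- The top camera's view of the bushing was blocked during the insertion.
- The two cameras differed by up to about 2 mm in absolute position. I centred the rod by comparing it with the bushing in the same picture.
- I did not re-measure the short rod and the bystanders after the last move. Nothing in the forces or pictures suggested they had been touched.

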